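# Set out the record desk for booking in

### The arm

A 6-joint arm with a two-finger parallel gripper is mounted at the origin on the work surface. World frame = base frame: x ahead of the robot, y to its left, z up, the work surface at z = 0. Lengths are in m, angles in rad, forces in N, time in s.
With the tool pointing down it reaches from about 0.35 to 0.925 m from the base axis. Payload 6.4 kg.
Tool frame: the origin (TCP) lies midway between the tips of the shut fingers; the grasp point (between the pads) lies 19 mm behind it; z points along the fingers, y is the line along which they close (so a half turn about z gives the same grasp; the last joint's range is limited). The gripper opens to 85 mm and grips with 20 to 120 N. Pads are 22 mm wide; open, the fingers measure 114 mm over their backs; the gripper's body (76 mm by 85 mm) begins 54 mm behind the grasp point. The pads swing forward as they close: fully open they stand 13 mm farther back than shut.
Start: joints at [1.03, 0.245, 1.558, -0, 1.339, -0.174], TCP at [0.233, 0.607, 0.231] pointing down, gripper open.
Joint ranges: [-3.13, 3.13], [-1.02, 2.26], [0.13, 2.54], [-0.95, 4.09], [0.21, 2.88], [-2.74, 2.74]. Speed limits (rad/s): [2.57, 2.57, 3.14, 3.14, 3.14, 3.14].

### API

Orientations are given as a 3x3 rotation matrix whose columns are the frame's x, y, z axes.
In Python, from workcell import arm gives the robot as it stands.
- The arm moves only by the tool arm_command, never from a script. Its argument "motion" is a list of rows, each an object with "grip": the finger opening in mm, from 0 to 85.4; "xyz": the shift along the world's x, y, z in mm, a list of three; "spin": the turn about the world's z in rad. A call has 1 to 8 rows; each row shifts and turns the commanded pose from where the row before left it; what a row does not reach is not made up. A row lasts 1/8 s, in which the tool goes at most 62.5 mm and 10.7 degrees, less where a joint would pass 70% of its speed; a pose out of reach is approached as far as the arm can. A call is refused whole if a number of a shift passes 62.5 or a number of a turn 0.188, either way. A call with a gripper value outside its range is refused whole. The fingers move at their own pace and stop on an object; "squeeze" is the grip in N (left out, the last holds). Time passes only in rows, so rows that do not move let the fingers close. It gives the time, the measured TCP pose, the force, the opening and the grip force at its end, in the units of the state.
- arm.state(): the state, without advancing time (a new reading comes with each control period).
- arm.camera(name): name is "side" or "top" or "wrist"; returns (picture, depth): 400x640x3 uint8, red, green, blue; 400x640 float32, m along the optical axis (not along the pixel's ray), 0 where there is no reading.
- arm.calibration(name): a dict with "fx", "fy", "cx", "cy" (pixels), "k1" (the pictures are not rectified: a ray, as slopes to the right and down, at radius r is drawn at 1 + k1 r^2 times it, then the intrinsics apply), "rvec" (rotation vector, rad) and "tvec" (3), from world to camera coordinates, as OpenCV has them. Camera axes: x right, y down, z forward; pixel columns grow to the right and rows downward; lengths in m; the calibration is good to about 2 mm. A picture is of the moment at which its call begins: read the wrist's pose just before it. calibration takes no time and is no camera call; for the wrist camera it gives the pose at the moment of the call.
- arm.finish_job(): hands the job in; it is judged then, once.
The state is a dict: "time": time; "joint_pos": joint angles; "qd": joint speeds; "effort": joint torques, N m; "tcp_pos": TCP position; "eef_rot": TCP orientation; "contact_force": force on the tool from outside, world axes, zero at the start; "wrist_torque": the same for the moment, N m; "opening": finger opening in m; "gripper_force": force on a finger pad.
Only numpy, scipy, OpenCV 4.12 (cv2) and the standard library are available. Lean on these libraries where they do the work, as an engineer would, in place of code of your own. Each camera call takes 0.05 s, during which the arm holds its last target. There are 200 camera calls.

### The job

Set out the record desk, with left meaning left as seen from the robot: lay the stamp-pad tin to the left of the register and the stapler to the left of the tin, so that the tin lies between register and stapler, both lying lengthwise along the register's long left edge and opposite the middle of that edge, with a gap of about 30 mm between register and tin and again between tin and stapler. Stand the rubber stamp upright in the middle of the tin, and put the brass paperweight in the middle of the small pile of paper slips (not on the card tray). Leave the white tub and the desk brush where they are.

Things in the scene. Friction and masses are not known exactly. Their poses are not given: they have to be found in the camera images.
- register: closed burgundy hardback register lying flat, fixed to the desk, 170 long (its x) by 120 wide (its y) by 18 mm thick, a paper label on the cover. Origin: centre of its underside, on the desk. x points away from the robot along its long edges, y to its left edge (60 mm from the origin), turned at most about 9 degrees
- slips: small neat pile of ruled paper slips, fixed, 140 (its x) by 100 (its y) by 24 mm high, flat top. Origin: centre of its underside, on the desk
- card_tray: open wooden tray of upright index cards, fixed, a bystander: 150 (its x) by 100 (its y) mm, walls 55 mm high, the cards about level with them. Origin: centre of its underside. It and the slips stand one to the left and one to the right of the register, either way round
- stamp_pad: closed flat steel tin, loose, 90 (its x, long) by 56 (its y) by 18 mm high, flat top, 0.06-0.12 kg; alike both ways round; a clasp sticks out 3 mm at one end. Origin: centre of its underside; grip it across the 56 mm
- stapler: black desk stapler, loose, standing on its base, 130 long (its x) by 34 wide (its y) at the base, 48 mm high at the top; its upper arm is 30 mm wide from about 28 to 48 mm above the desk, with a narrower steel part below. 0.16-0.3 kg. Either end may face away from the robot. Origin: centre of its underside
- stamp: rubber hand stamp standing upright, loose, 74 mm high, 0.04-0.08 kg: rectangular foot 52 (its x) by 32 (its y) by 16 mm high with a turned wooden handle on its middle, 14 mm thick at 34 mm height, round grip 28 mm in diameter at 58 mm height. Which way its foot is turned on the tin does not matter. Origin: centre of its underside
- paperweight: round turned brass paperweight, loose, upright, 50 mm diameter base, 42 mm high, 0.18-0.35 kg, neck of 24 mm diameter at 26 mm height under a round knob 30 mm in diameter from 31 to 38 mm height. Origin: centre of its underside
- tub: small white tub with lid, a loose bystander, 52 mm diameter, 55 mm high. Origin: centre of its underside
- desk_brush: wooden desk brush with pale bristles, a loose bystander, lying flat, about 250 mm long (its x) by 75 mm (its y), 24 mm high. Origin: near its middle, on the desk
Not all that is in view belongs to the job. What is shaped like the stamp but pink is not meant. Several things look just like the stapler: the one meant starts farthest to the robot's left.

How it is judged:
By the outcome, as a careful person would: the job done as asked, in the order asked, and still so for the second after the job is handed in, with the robot touching nothing.
It also fails if it takes over 115 s, if anything falls off the work surface, if the arm or the gripper's body presses on something with over 40 N, if the wrist force passes 120 N, or if a joint passes its speed limit or range.

## Working session

There is one attempt and no reset: what is moved stays moved. The work goes in short steps, Python scripts to look and compute and a tool call to move; the robot and the scene stay as the last step left them, time stands still between calls to the robot, and variables do not carry over. Pictures are saved under pics/ and viewed, at most 14 in all, crops included, and the job is handed in when it is done.

Besides the shell and the picture viewer there is one more tool, called after "Request:" by a JSON object that holds its "api" and its "payload", one argument or row to a line. arm_command: Moves the arm, as the interface text tells. Its arguments: {"type":"object","properties":{"motion":{"type":"array","items":{"type":"object","properties":{"grip":{"type":"number"},"xyz":{"type":"array","items":{"type":"number"}},"spin":{"type":"number"}}}},"squeeze":{"type":"number"}},"required":["motion"]}

```bash
mkdir -p pics; ls
cat > h.py <<'E'
import numpy as np, cv2
from workcell import arm
def save(n,p): cv2.imwrite('pics/'+p+'.png',cv2.cvtColor(n,cv2.COLOR_RGB2BGR))
def shot(name,tag):
    c=arm.calibration(name); im,d=arm.camera(name); save(im,tag); np.savez('pics/'+tag+'.npz',im=im,d=d,**{k:np.array(v) for k,v in c.items()}); return im,d,c
def load(tag): return np.load('pics/'+tag+'.npz')
def ray(c,u,v):
    K=np.array([[c['fx'],0,c['cx']],[0,c['fy'],c['cy']],[0,0,1.]],float)
    p=cv2.undistortPoints(np.array([[[u,v]]],float),K,np.array([float(c['k1']),0,0,0]))
    # approx inverse model: distorted = x(1+k1 r^2), as OpenCV
    R=cv2.Rodrigues(np.array(c['rvec'],float))[0]; t=np.array(c['tvec'],float).ravel()
    d=np.array([*p[0,0],1.]); return -R.T@t, R.T@d
def onz(c,u,v,z):
    o,d=ray(c,u,v); return o+d*(z-o[2])/d[2]
def dep(c,D,u,v):
    o,d=ray(c,u,v); return o+d*float(np.median(D[int(v)-1:int(v)+2,int(u)-1:int(u)+2]))
def tri(c1,p1,c2,p2):
    o1,d1=ray(c1,*p1);o2,d2=ray(c2,*p2)
    s=np.linalg.lstsq(np.c_[d1,-d2],o2-o1,rcond=None)[0]
    a,b=o1+s[0]*d1,o2+s[1]*d2; return (a+b)/2,np.linalg.norm(a-b)
def crop(im,u0,u1,v0,v1,k,tag): save(cv2.resize(im[v0:v1,u0:u1],None,fx=k,fy=k,interpolation=cv2.INTER_CUBIC),tag)
E
python3 - <<'E'
from h import *
for n in('top','side'):
    im,d,c=shot(n,n+'0'); print(n,{k:np.round(v,3) for k,v in c.items()}); print(-cv2.Rodrigues(np.array(c['rvec']))[0].T@np.array(c['tvec']))
E
```

```text
pics
top {'fx': np.float64(456.037), 'fy': np.float64(456.037), 'cx': np.float64(324.828), 'cy': np.float64(196.426), 'k1': np.float64(-0.083), 'rvec': array([ 2.129, -2.142,  0.171]), 'tvec': array([-0.055,  0.517,  1.083])}
[ 0.33435824 -0.06022444  1.15238921]
side {'fx': np.float64(388.638), 'fy': np.float64(388.638), 'cx': np.float64(327.422), 'cy': np.float64(197.294), 'k1': np.float64(0.026), 'rvec': array([ 2.164, -0.123,  0.099]), 'tvec': array([-0.516,  0.049,  1.104])}
[ 0.38399461 -0.94229946  0.67222576]
```

View pics/top0.png

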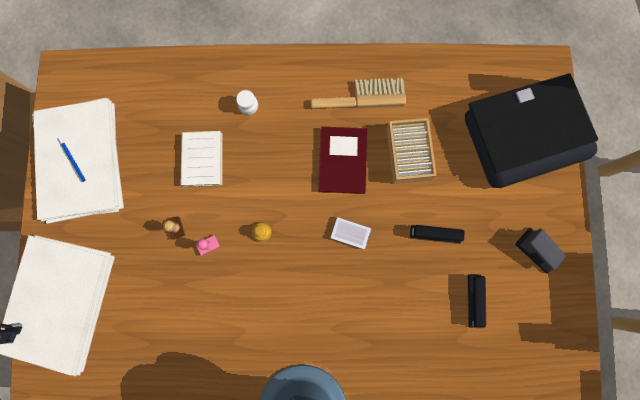

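View pics/side0.png

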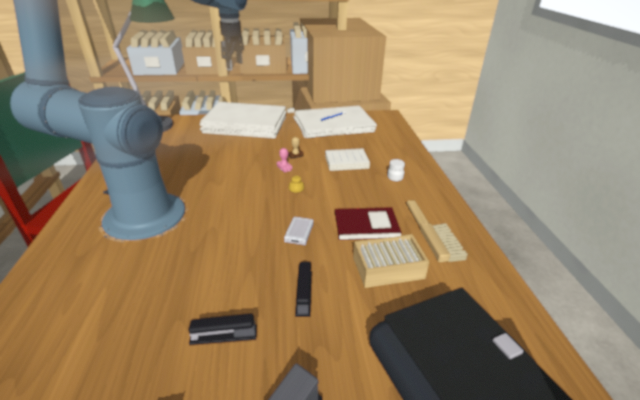

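The top view shows the register at (343,160), slips (201,158), card tray (411,150), tin (351,233), paperweight (262,231), stamp (174,227), tub (247,102) and brush (360,98).
Lookalikes:
- **Stapler:** (437,233), (477,300) and perhaps the grey block (540,250). The leftmost is (437,233).
- **Stamp:** the brown one at (174,227) against the pink one at (207,244).

Next I'll check these choices in close crops.

Run:
```python
from h import *
t=load('top0')['im']
a=cv2.resize(t[200:340,310:590],None,fx=2.8,fy=2.8,interpolation=cv2.INTER_CUBIC)
b=cv2.resize(t[205:265,150:290],None,fx=5.6,fy=5.6,interpolation=cv2.INTER_CUBIC)[:208]
save(np.vstack([a,b]),'cropA')
s=load('side0')
for n,(u,v) in dict(stapler=(437,229),tin=(351,233),reg=(343,180),slips=(201,158),tray=(411,150),pw=(262,230),stamp=(172,225),desk=(290,280)).items():
    c=load('top0'); print(n,np.round(dep(c,c['d'],u,v),3))
```

```text
stapler [ 0.434 -0.332  0.043]
tin [ 0.428 -0.122  0.017]
reg [ 0.562 -0.104  0.018]
slips [0.622 0.259 0.023]
tray [ 0.633 -0.275  0.045]
pw [0.435 0.097 0.038]
stamp [0.445 0.311 0.068]
desk [ 0.313  0.031 -0.002]
```

View pics/cropA.png

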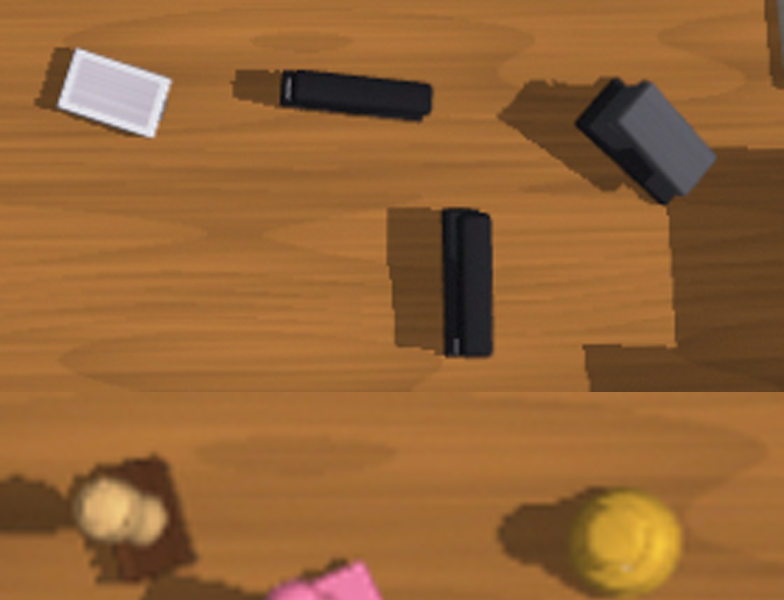

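The crop confirms the choices: the leftmost stapler is at (437,233), the brown stamp is left of the pink one, and the grey block at (540,250) is something else. Next I'll fit poses from both cameras' depth.

```bash
cat >> h.py <<'E'
def cloud(tag):
    c=load(tag); h,w=c['d'].shape; u,v=np.meshgrid(np.arange(w),np.arange(h))
    K=np.array([[c['fx'],0,c['cx']],[0,c['fy'],c['cy']],[0,0,1.]],float)
    p=cv2.undistortPoints(np.stack([u,v],-1).reshape(-1,1,2).astype(float),K,np.array([float(c['k1']),0,0,0])).reshape(-1,2)
    z=c['d'].ravel(); R=cv2.Rodrigues(c['rvec'].astype(float))[0]
    P=(np.c_[p*z[:,None],z]-c['tvec'].ravel())@R; return P[z>0]
def fit(P,xy,r,z0,z1):
    m=(np.hypot(*(P[:,:2]-xy).T)<r)&(P[:,2]>z0)&(P[:,2]<z1); Q=P[m]
    if len(Q)<8: return None
    (cx,cy),(a,b),ang=cv2.minAreaRect(Q[:,:2].astype(np.float32)*1000)
    if a<b: a,b,ang=b,a,ang+90
    ang=(ang+90)%180-90
    return dict(n=len(Q),c=(round(cx,1),round(cy,1)),mean=np.round(Q[:,:2].mean(0)*1000,1),size=(round(a,1),round(b,1)),yaw=round(ang,1),z=np.round(np.percentile(Q[:,2],[5,50,95])*1000,1))
E
python3 - <<'E'
from h import *
for t in('top0','side0'):
    P=cloud(t); print(t)
    for n,xy,r,a,b in [('reg',(.61,-.1),.115,.011,.03),('slips',(.622,.259),.1,.015,.035),('tin',(.428,-.122),.065,.011,.03),('staplerarm',(.43,-.332),.09,.034,.06),('pw',(.435,.097),.04,.012,.06),('pwtop',(.435,.097),.04,.031,.06),('stampfoot',(.445,.305),.06,.009,.022),('stamptop',(.445,.305),.045,.05,.09),('pink',(.41,.235),.05,.005,.09)]:
        print(n,fit(P,np.array(xy),r,a,b))
E
```

```text
top0
reg {'n': 3026, 'c': (618.4, -103.0), 'mean': array([ 616.7, -103.2]), 'size': (172.3, 120.0), 'yaw': -2.6, 'z': array([13.5, 17.2, 20.9])}
slips {'n': 2067, 'c': (623.5, 260.0), 'mean': array([622.4, 259.2]), 'size': (141.7, 100.9), 'yaw': 1.9, 'z': array([19.6, 23.1, 26.8])}
tin {'n': 818, 'c': (428.3, -121.1), 'mean': array([ 428.1, -120. ]), 'size': (92.4, 56.3), 'yaw': 71.4, 'z': array([13.3, 16.9, 20.5])}
staplerarm {'n': 611, 'c': (424.7, -337.1), 'mean': array([ 424.1, -335.7]), 'size': (124.0, 30.4), 'yaw': 83.0, 'z': array([38.7, 43.8, 48.4])}
pw {'n': 256, 'c': (434.6, 103.8), 'mean': array([432.7, 101.4]), 'size': (44.0, 43.8), 'yaw': 54.0, 'z': array([13.4, 21.2, 42.1])}
pwtop {'n': 113, 'c': (433.7, 103.4), 'mean': array([433.6, 103.4]), 'size': (27.5, 27.2), 'yaw': 88.5, 'z': array([34.7, 39.2, 43.5])}
stampfoot {'n': 192, 'c': (428.3, 309.9), 'mean': array([441.4, 316.1]), 'size': (96.4, 42.3), 'yaw': 34.6, 'z': array([11.1, 15. , 19.2])}
stamptop {'n': 116, 'c': (442.7, 321.4), 'mean': array([442.4, 319. ]), 'size': (26.0, 24.1), 'yaw': -89.6, 'z': array([54.4, 
[... 693 characters left out ...]
([39.1, 44.1, 47.3])}
pw {'n': 135, 'c': (433.4, 96.3), 'mean': array([432.4,  94.6]), 'size': (44.7, 35.8), 'yaw': 5.0, 'z': array([13.5, 21.8, 39.6])}
pwtop {'n': 47, 'c': (433.1, 100.7), 'mean': array([433. ,  98.3]), 'size': (27.4, 25.1), 'yaw': 86.3, 'z': array([32.1, 37.9, 41.1])}
stampfoot {'n': 68, 'c': (444.5, 319.8), 'mean': array([443.5, 315.7]), 'size': (51.3, 35.8), 'yaw': 19.3, 'z': array([ 9.9, 13.2, 20.1])}
stamptop {'n': 45, 'c': (443.1, 317.1), 'mean': array([442.8, 313.8]), 'size': (21.9, 21.4), 'yaw': 85.7, 'z': array([52.5, 62.8, 70.7])}
pink {'n': 177, 'c': (400.2, 236.5), 'mean': array([399.4, 229.2]), 'size': (53.8, 33.6), 'yaw': -60.6, 'z': array([ 7. , 21.2, 69.1])}
```

Run:
```python
from h import *
s=arm.state(); print(np.round(s['eef_rot'],3), s['tcp_pos'],s['time'],s['opening'],s['contact_force'])
for t in('top0','side0'):
    P=cloud(t); print(fit(P,np.array((.425,-.337)),.09,.006,.06),fit(P,np.array((.425,-.337)),.09,.006,.02))
```

```text
[[-0.933  0.359 -0.001]
 [ 0.359  0.933 -0.002]
 [ 0.    -0.002 -1.   ]] [0.23283378 0.60632048 0.23026409] 0.1 0.08516216230509098 [-0.26323944  0.25081993 -0.18081621]
{'n': 704, 'c': (423.8, -335.6), 'mean': array([ 423.3, -332.8]), 'size': (128.5, 32.7), 'yaw': 82.7, 'z': array([ 7.2, 43.3, 48.3])} {'n': 84, 'c': (411.5, -331.1), 'mean': array([ 417.2, -316.8]), 'size': (130.5, 31.3), 'yaw': 69.9, 'z': array([ 6.1,  7.4, 10.2])}
{'n': 749, 'c': (424.4, -337.8), 'mean': array([ 422.5, -354.9]), 'size': (128.3, 32.7), 'yaw': 82.4, 'z': array([ 6.7, 43.1, 47. ])} {'n': 129, 'c': (424.8, -337.8), 'mean': array([ 423.3, -376.9]), 'size': (128.4, 32.2), 'yaw': 81.7, 'z': array([ 6.1,  7.6, 18.2])}
```

Request:
{"api": "arm_command", "payload": {
  "motion": [
    {"xyz": [15,-56,0],"spin": -0.118,"grip": 85},
    {"xyz": [15,-56,0],"spin": -0.118},
    {"xyz": [15,-56,0],"spin": -0.118},
    {"xyz": [15,-56,0],"spin": -0.118},
    {"xyz": [15,-56,0],"spin": -0.118},
    {"xyz": [15,-56,0],"spin": -0.118},
    {"xyz": [15,-56,0],"spin": -0.118},
    {"xyz": [15,-56,0],"spin": -0.118}
  ]
}}

```text
invalid input at $.motion[1]: expected keys grip, xyz, spin
```

Request:
{"api": "arm_command", "payload": {
  "motion": [
    {"xyz": [15,-56,-10],"spin": -0.117},
    {"xyz": [15,-56,-20],"spin": -0.117},
    {"xyz": [15,-56,-20],"spin": -0.117},
    {"xyz": [15,-56,-20],"spin": -0.117},
    {"xyz": [15,-56,-20],"spin": -0.117},
    {"xyz": [0,0,0]},
    {"xyz": [0,0,0]}
  ]
}}

```text
invalid input at $.motion[0]: expected keys grip, xyz, spin
```

Request:
{"api": "arm_command", "payload": {
  "motion": [
    {"xyz": [15,-56,0],"spin": -0.118,"grip": 85},
    {"xyz": [15,-56,0],"spin": -0.118,"grip": 85},
    {"xyz": [15,-56,0],"spin": -0.118,"grip": 85},
    {"xyz": [15,-56,0],"spin": -0.118,"grip": 85},
    {"xyz": [15,-56,0],"spin": -0.118,"grip": 85},
    {"xyz": [15,-56,0],"spin": -0.118,"grip": 85},
    {"xyz": [15,-56,0],"spin": -0.118,"grip": 85},
    {"xyz": [15,-56,0],"spin": -0.118,"grip": 85}
  ]
}}

```text
time: 1.1
tcp_pos: [0.353, 0.1571, 0.2311]
eef_rot: [[-0.254, 0.967, 0.0], [0.967, 0.254, -0.0], [-0.0, 0.0, -1.0]]
contact_force: [1.6, 0.2, -0.1]
opening: 0.085
gripper_force: 0.0
```

Request:
{"api": "arm_command", "payload": {
  "motion": [
    {"xyz": [15,-56,-10],"spin": -0.117,"grip": 85},
    {"xyz": [15,-56,-20],"spin": -0.117,"grip": 85},
    {"xyz": [15,-56,-20],"spin": -0.117,"grip": 85},
    {"xyz": [15,-56,-20],"spin": -0.117,"grip": 85},
    {"xyz": [15,-56,-20],"spin": -0.117,"grip": 85},
    {"xyz": [0,0,0],"spin": 0,"grip": 85},
    {"xyz": [0,0,0],"spin": 0,"grip": 85}
  ]
}}

```text
time: 1.98
tcp_pos: [0.4277, -0.1208, 0.141]
eef_rot: [[0.319, 0.948, -0.001], [0.948, -0.319, 0.001], [0.001, -0.001, -1.0]]
contact_force: [0.2, -0.2, 0.2]
opening: 0.0848
gripper_force: 0.0
```

```bash
cat > st.py <<'E'
from h import *
s=arm.state(); R=s['eef_rot']
print('t',round(s['time'],2),'tcp',np.round(np.array(s['tcp_pos'])*1000,1),'yawY',round(float(np.degrees(np.arctan2(R[1][1],R[0][1]))),2),'F',np.round(s['contact_force'],1),'open',round(s['opening']*1000,1),'gf',round(s['gripper_force'],1),'q',np.round(s['joint_pos'],2))
E
python3 - <<'E'
import st
from h import *
shot('wrist','w1'); P=cloud('w1'); print(fit(P,np.array((.428,-.122)),.065,.011,.03),np.round(np.percentile(P[:,2],[1,50,99]),3))
E
```

```text
t 1.98 tcp [ 427.7 -120.8  141. ] yawY -18.61 F [ 0.2 -0.2  0.2] open 84.8 gf 0.0 q [-0.53 -0.15  2.14  0.    1.15 -0.21]
{'n': 7913, 'c': (427.9, -122.0), 'mean': array([ 429.2, -118.3]), 'size': (93.2, 56.1), 'yaw': 71.4, 'z': array([17.8, 19.2, 20.4])} [-0.001  0.002  0.23 ]
```

View pics/w1.png

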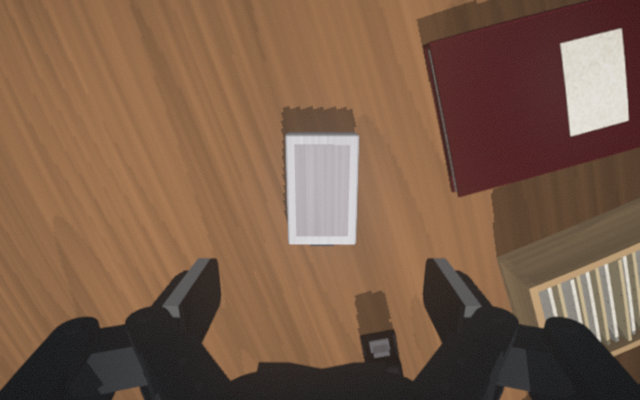

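The wrist view shows the tin at (322,190) square to the fingers, with the register and tray to its right and a stapler end at (378,345). Next I'll go down and grip it.

Request:
{"api": "arm_command", "payload": {
  "motion": [
    {"xyz": [0,-1,-50],"spin": 0,"grip": 80},
    {"xyz": [0,0,-50],"spin": 0,"grip": 80},
    {"xyz": [0,0,-25],"spin": 0,"grip": 80},
    {"xyz": [0,0,-10],"spin": 0,"grip": 80},
    {"xyz": [0,0,-3],"spin": 0,"grip": 80},
    {"xyz": [0,0,0],"spin": 0,"grip": 80}
  ]
}}

```text
time: 2.78
tcp_pos: [0.4291, -0.1224, 0.0045]
eef_rot: [[0.319, 0.948, 0.002], [0.948, -0.319, -0.001], [-0.0, 0.002, -1.0]]
contact_force: [-0.5, -1.6, 0.1]
opening: 0.0797
gripper_force: 0.0
```

Request:
{"api": "arm_command", "payload": {
  "motion": [
    {"xyz": [0,0,0],"spin": 0,"grip": 45},
    {"xyz": [0,0,0],"spin": 0,"grip": 45},
    {"xyz": [0,0,0],"spin": 0,"grip": 45},
    {"xyz": [0,0,0],"spin": 0,"grip": 45},
    {"xyz": [0,0,0],"spin": 0,"grip": 45}
  ],
  "squeeze": 35
}}

```text
time: 3.4
tcp_pos: [0.4288, -0.1226, 0.0044]
eef_rot: [[0.319, 0.948, 0.001], [0.948, -0.319, -0.001], [-0.0, 0.001, -1.0]]
contact_force: [-2.1, 2.0, 6.6]
opening: 0.0552
gripper_force: 37.2
```

Request:
{"api": "arm_command", "payload": {
  "motion": [
    {"xyz": [0,0,25],"spin": 0,"grip": 45},
    {"xyz": [0,0,45],"spin": 0,"grip": 45},
    {"xyz": [32,23,0],"spin": -0.18,"grip": 45},
    {"xyz": [32,23,0],"spin": -0.18,"grip": 45},
    {"xyz": [32,23,0],"spin": -0.18,"grip": 45},
    {"xyz": [32,23,0],"spin": -0.18,"grip": 45},
    {"xyz": [32,23,0],"spin": -0.18,"grip": 45},
    {"xyz": [32,22,0],"spin": -0.18,"grip": 45}
  ]
}}

```text
time: 4.4
tcp_pos: [0.621, 0.0156, 0.0733]
eef_rot: [[0.987, 0.159, -0.0], [0.159, -0.987, -0.0], [-0.0, 0.0, -1.0]]
contact_force: [-0.2, 0.1, -0.4]
opening: 0.0549
gripper_force: 38.3
```

Request:
{"api": "arm_command", "payload": {
  "motion": [
    {"xyz": [2,0,0],"spin": -0.18,"grip": 45},
    {"xyz": [0,0,0],"spin": -0.033,"grip": 45},
    {"xyz": [0,0,0],"spin": 0,"grip": 45},
    {"xyz": [0,0,-20],"spin": 0,"grip": 45},
    {"xyz": [0,0,0],"spin": 0,"grip": 45}
  ]
}}

```text
time: 5.03
tcp_pos: [0.6198, 0.0149, 0.0504]
eef_rot: [[0.999, -0.047, -0.005], [-0.047, -0.999, 0.001], [-0.005, -0.001, -1.0]]
contact_force: [0.2, 0.5, -1.2]
opening: 0.055
gripper_force: 38.2
```

Run:
```python
import st
from h import *
shot('wrist','w2'); P=cloud('w2')
print(fit(P,np.array((.62,-.105)),.115,.011,.03)); print(fit(P,np.array((.623,.015)),.06,.05,.08))
```

```text
t 5.03 tcp [619.8  14.9  50.4] yawY -92.69 F [ 0.2  0.5 -1.2] open 55.0 gf 38.2 q [-0.16  0.4   1.73  0.    1.02  1.46]
{'n': 50631, 'c': (617.2, -104.2), 'mean': array([ 636.8, -101.4]), 'size': (170.9, 121.2), 'yaw': -2.6, 'z': array([17.9, 19.1, 20.2])}
{'n': 29228, 'c': (621.5, 14.4), 'mean': array([627.8,  14.1]), 'size': (91.1, 82.7), 'yaw': -2.6, 'z': array([63.5, 65.1, 68.8])}
```

View pics/w2.png

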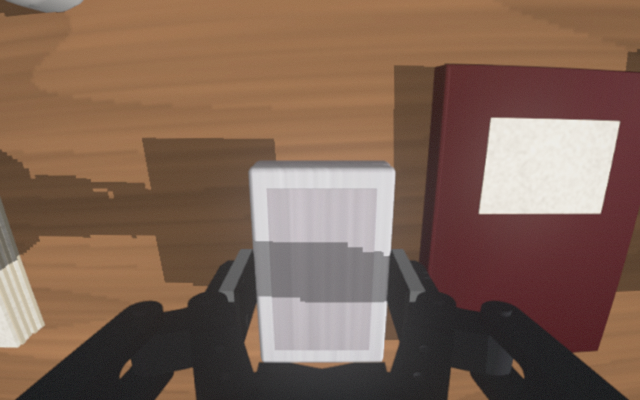

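The wrist view shows the tin held at (322,260), parallel to the register edge at x≈435, with slips at the far left. The fit puts it about 1 mm off target, so I'll lower it.

Request:
{"api": "arm_command", "payload": {
  "motion": [
    {"xyz": [1,0,-25],"spin": 0,"grip": 45},
    {"xyz": [0,0,-14],"spin": 0,"grip": 45},
    {"xyz": [0,0,-5],"spin": 0,"grip": 45},
    {"xyz": [0,0,0],"spin": 0,"grip": 45},
    {"xyz": [0,0,-2],"spin": 0,"grip": 45},
    {"xyz": [0,0,0],"spin": 0,"grip": 45}
  ]
}}

```text
time: 5.82
tcp_pos: [0.6234, 0.0148, 0.0078]
eef_rot: [[0.999, -0.047, 0.001], [-0.047, -0.999, -0.0], [0.001, 0.0, -1.0]]
contact_force: [0.5, -0.0, -1.3]
opening: 0.0551
gripper_force: 38.3
```

Request:
{"api": "arm_command", "payload": {
  "motion": [
    {"xyz": [0,0,-2],"spin": 0,"grip": 45},
    {"xyz": [0,0,-1],"spin": 0,"grip": 45},
    {"xyz": [0,0,0],"spin": 0,"grip": 45}
  ]
}}

```text
time: 6.2
tcp_pos: [0.6232, 0.0148, 0.0045]
eef_rot: [[0.999, -0.047, -0.0], [-0.047, -0.999, -0.0], [0.0, 0.0, -1.0]]
contact_force: [-1.0, -0.4, 0.9]
opening: 0.0549
gripper_force: 38.5
```

Request:
{"api": "arm_command", "payload": {
  "motion": [
    {"xyz": [0,0,0],"spin": 0,"grip": 67},
    {"xyz": [0,0,0],"spin": 0,"grip": 67},
    {"xyz": [0,0,0],"spin": 0,"grip": 67},
    {"xyz": [0,0,40],"spin": 0,"grip": 67},
    {"xyz": [0,0,60],"spin": 0,"grip": 67},
    {"xyz": [0,0,40],"spin": 0,"grip": 67},
    {"xyz": [-60,0,0],"spin": 0,"grip": 67},
    {"xyz": [0,0,0],"spin": 0,"grip": 67}
  ]
}}

```text
time: 7.2
tcp_pos: [0.5578, 0.0157, 0.1418]
eef_rot: [[0.999, -0.047, -0.007], [-0.047, -0.999, 0.001], [-0.007, -0.001, -1.0]]
contact_force: [0.4, -0.1, 0.4]
opening: 0.0672
gripper_force: 0.0
```

Run:
```python
import st
from h import *
shot('wrist','w3'); P=cloud('w3')
print(fit(P,np.array((.617,-.105)),.115,.011,.03)); print(fit(P,np.array((.623,.015)),.055,.011,.03))
shot('top','top1');P=cloud('top1'); print(fit(P,np.array((.623,.015)),.055,.011,.03))
```

```text
t 7.2 tcp [557.8  15.7 141.8] yawY -92.7 F [ 0.4 -0.1  0.4] open 67.2 gf 0.0 q [-0.17  0.14  1.86  0.    1.16  1.44]
{'n': 36951, 'c': (614.5, -77.7), 'mean': array([618.4, -92.9]), 'size': (174.3, 162.0), 'yaw': 87.6, 'z': array([17.9, 19.1, 20.4])}
{'n': 9495, 'c': (623.8, 14.4), 'mean': array([626.6,  14.3]), 'size': (92.8, 56.5), 'yaw': -2.4, 'z': array([17.9, 19.3, 20.5])}
None
```

Request:
{"api": "arm_command", "payload": {
  "motion": [
    {"xyz": [-17,-44,0],"spin": 0.186,"grip": 67},
    {"xyz": [-17,-44,0],"spin": 0.186,"grip": 67},
    {"xyz": [-17,-44,0],"spin": 0.186,"grip": 67},
    {"xyz": [-17,-44,0],"spin": 0.186,"grip": 67},
    {"xyz": [-17,-44,0],"spin": 0.186,"grip": 67},
    {"xyz": [-17,-44,0],"spin": 0.186,"grip": 67},
    {"xyz": [-17,-44,0],"spin": 0.186,"grip": 67},
    {"xyz": [-17,-44,0],"spin": 0.186,"grip": 67}
  ]
}}

```text
time: 8.3
tcp_pos: [0.4281, -0.3389, 0.145]
eef_rot: [[0.128, 0.992, 0.001], [0.992, -0.128, -0.002], [-0.001, 0.002, -1.0]]
contact_force: [1.1, -0.3, 0.4]
opening: 0.0671
gripper_force: 0.0
```

Request:
{"api": "arm_command", "payload": {
  "motion": [
    {"xyz": [0,0,0],"spin": 0,"grip": 67},
    {"xyz": [0,0,0],"spin": 0,"grip": 67}
  ]
}}

```text
time: 8.55
tcp_pos: [0.4283, -0.3365, 0.1444]
eef_rot: [[0.136, 0.991, 0.0], [0.991, -0.136, 0.0], [0.0, 0.0, -1.0]]
contact_force: [-0.8, 0.7, -0.5]
opening: 0.067
gripper_force: 0.0
```

Run:
```python
import st
from h import *
shot('wrist','w4'); P=cloud('w4')
for a in(.004,.034): print(fit(P,np.array((.424,-.337)),.085,a,.06))
shot('top','top1');P=cloud('top1'); print(fit(P,np.array((.623,.015)),.055,.011,.03))
```

```text
t 8.55 tcp [ 428.3 -336.5  144.4] yawY -7.81 F [-0.8  0.7 -0.5] open 67.0 gf 0.0 q [-0.87  0.1   1.89  0.    1.15 -0.74]
{'n': 7043, 'c': (425.1, -333.9), 'mean': array([ 425.9, -330.2]), 'size': (129.3, 42.7), 'yaw': 79.0, 'z': array([ 9.6, 46.1, 49. ])}
{'n': 6614, 'c': (424.7, -336.5), 'mean': array([ 425.3, -332.4]), 'size': (121.8, 30.2), 'yaw': 83.3, 'z': array([42.2, 46.3, 49.1])}
{'n': 750, 'c': (623.3, 15.8), 'mean': array([624. ,  15.4]), 'size': (92.7, 56.5), 'yaw': -0.9, 'z': array([13.6, 17.2, 20.8])}
```

View pics/w4.png

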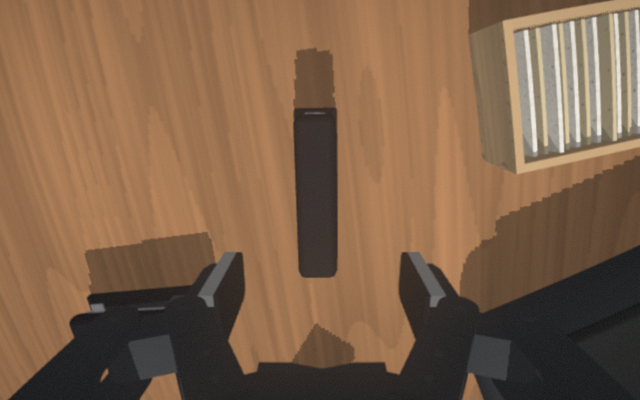

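The wrist view shows the chosen stapler centred at (316,192) between the fingers. The second stapler at (140,300) and the tray are clear, so I'll go down and grip it on the upper arm.

Request:
{"api": "arm_command", "payload": {
  "motion": [
    {"xyz": [-3,0,-50],"spin": 0.012,"grip": 60},
    {"xyz": [0,0,-45],"spin": 0,"grip": 60},
    {"xyz": [0,0,-20],"spin": 0,"grip": 60},
    {"xyz": [0,0,-9],"spin": 0,"grip": 60},
    {"xyz": [0,0,0],"spin": 0,"grip": 60},
    {"xyz": [0,0,0],"spin": 0,"grip": 60}
  ]
}}

```text
time: 9.4
tcp_pos: [0.4255, -0.3367, 0.0216]
eef_rot: [[0.122, 0.993, 0.002], [0.993, -0.122, -0.002], [-0.002, 0.002, -1.0]]
contact_force: [-1.0, -0.5, 0.7]
opening: 0.06
gripper_force: 0.0
```

Request:
{"api": "arm_command", "payload": {
  "motion": [
    {"xyz": [0,0,0],"spin": 0,"grip": 15},
    {"xyz": [0,0,0],"spin": 0,"grip": 15},
    {"xyz": [0,0,0],"spin": 0,"grip": 15},
    {"xyz": [0,0,0],"spin": 0,"grip": 15},
    {"xyz": [0,0,0],"spin": 0,"grip": 15},
    {"xyz": [0,0,0],"spin": 0,"grip": 15}
  ],
  "squeeze": 45
}}

```text
time: 10.15
tcp_pos: [0.4249, -0.3366, 0.0212]
eef_rot: [[0.123, 0.992, 0.001], [0.992, -0.123, -0.001], [-0.001, 0.001, -1.0]]
contact_force: [-2.8, 1.8, 6.4]
opening: 0.0295
gripper_force: 44.9
```

Request:
{"api": "arm_command", "payload": {
  "motion": [
    {"xyz": [0,0,20],"spin": 0,"grip": 15},
    {"xyz": [0,0,50],"spin": 0,"grip": 15},
    {"xyz": [0,0,50],"spin": 0,"grip": 15},
    {"xyz": [21,44,0],"spin": -0.15,"grip": 15},
    {"xyz": [21,44,0],"spin": -0.15,"grip": 15},
    {"xyz": [21,44,0],"spin": -0.15,"grip": 15},
    {"xyz": [21,44,0],"spin": -0.15,"grip": 15},
    {"xyz": [21,44,0],"spin": -0.15,"grip": 15}
  ]
}}

```text
time: 11.15
tcp_pos: [0.5297, -0.1145, 0.1398]
eef_rot: [[0.77, 0.639, -0.001], [0.639, -0.77, 0.0], [-0.0, -0.001, -1.0]]
contact_force: [0.9, -0.6, -2.5]
opening: 0.0294
gripper_force: 45.3
```

Request:
{"api": "arm_command", "payload": {
  "motion": [
    {"xyz": [21,44,0],"spin": -0.15,"grip": 15},
    {"xyz": [21,44,0],"spin": -0.15,"grip": 15},
    {"xyz": [21,44,0],"spin": -0.15,"grip": 15},
    {"xyz": [21,44,0],"spin": -0.15,"grip": 15},
    {"xyz": [13,30,-20],"spin": -0.144,"grip": 15},
    {"xyz": [0,0,-30],"spin": 0,"grip": 15},
    {"xyz": [0,0,0],"spin": 0,"grip": 15},
    {"xyz": [0,0,0],"spin": 0,"grip": 15}
  ]
}}

```text
time: 12.15
tcp_pos: [0.6269, 0.0896, 0.0909]
eef_rot: [[0.999, -0.046, 0.001], [-0.046, -0.999, -0.0], [0.001, -0.0, -1.0]]
contact_force: [-0.0, -0.5, -0.8]
opening: 0.0294
gripper_force: 45.1
```

Run:
```python
import st
from h import *
shot('wrist','w5'); P=cloud('w5')
print(fit(P,np.array((.627,.09)),.075,.08,.12)); print(fit(P,np.array((.623,.015)),.052,.012,.03))
```

```text
t 12.15 tcp [626.9  89.6  90.9] yawY -92.66 F [-0.  -0.5 -0.8] open 29.4 gf 45.1 q [-0.04  0.36  1.69 -0.    1.09  1.58]
{'n': 20080, 'c': (641.5, 88.1), 'mean': array([645.2,  88.4]), 'size': (99.0, 56.8), 'yaw': -5.2, 'z': array([109.5, 115.6, 117.9])}
{'n': 11106, 'c': (623.6, 14.4), 'mean': array([628.1,  15.4]), 'size': (93.2, 56.2), 'yaw': -2.5, 'z': array([17.7, 19.2, 20.3])}
```

View pics/w5.png

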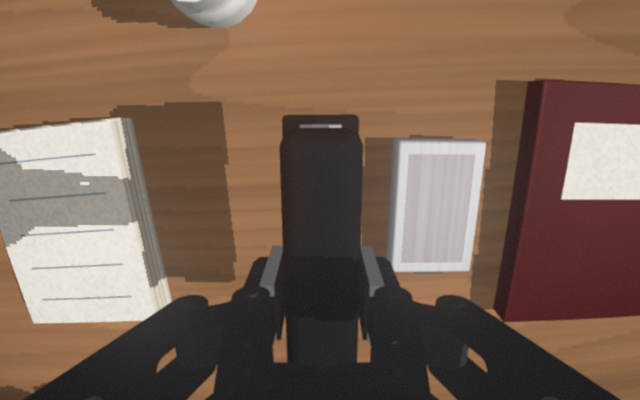

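The wrist view shows the stapler held at (320,220), parallel to the tin at (438,205) and clear of the slips. Lowering it now.

Request:
{"api": "arm_command", "payload": {
  "motion": [
    {"xyz": [0,0,-35],"spin": 0,"grip": 15},
    {"xyz": [0,0,-22],"spin": 0,"grip": 15},
    {"xyz": [0,0,-8],"spin": 0,"grip": 15},
    {"xyz": [0,0,-2],"spin": 0,"grip": 15},
    {"xyz": [0,0,0],"spin": 0,"grip": 15},
    {"xyz": [0,0,0],"spin": 0,"grip": 15}
  ]
}}

```text
time: 12.95
tcp_pos: [0.6274, 0.0899, 0.0244]
eef_rot: [[0.999, -0.046, 0.002], [-0.046, -0.999, -0.0], [0.002, -0.0, -1.0]]
contact_force: [0.4, -0.3, -1.2]
opening: 0.0291
gripper_force: 45.2
```

Request:
{"api": "arm_command", "payload": {
  "motion": [
    {"xyz": [0,0,-2],"spin": 0,"grip": 15},
    {"xyz": [0,0,-1],"spin": 0,"grip": 15},
    {"xyz": [0,0,0],"spin": 0,"grip": 15}
  ]
}}

```text
time: 13.32
tcp_pos: [0.627, 0.0899, 0.0213]
eef_rot: [[0.999, -0.046, 0.0], [-0.046, -0.999, -0.0], [0.0, 0.0, -1.0]]
contact_force: [-2.7, -0.3, 5.5]
opening: 0.0295
gripper_force: 46.1
```

Request:
{"api": "arm_command", "payload": {
  "motion": [
    {"xyz": [0,0,0],"spin": 0,"grip": 48},
    {"xyz": [0,0,0],"spin": 0,"grip": 48},
    {"xyz": [0,0,0],"spin": 0,"grip": 48},
    {"xyz": [0,0,30],"spin": 0,"grip": 48},
    {"xyz": [0,0,60],"spin": 0,"grip": 48},
    {"xyz": [0,0,40],"spin": 0,"grip": 48},
    {"xyz": [-60,0,0],"spin": 0,"grip": 48},
    {"xyz": [0,0,0],"spin": 0,"grip": 48}
  ]
}}

```text
time: 14.32
tcp_pos: [0.5612, 0.0904, 0.1476]
eef_rot: [[0.999, -0.045, -0.007], [-0.045, -0.999, 0.0], [-0.007, -0.0, -1.0]]
contact_force: [0.1, 0.3, -0.2]
opening: 0.048
gripper_force: 0.0
```

Run:
```python
import st
from h import *
shot('wrist','w6'); P=cloud('w6')
for a in (.004,.034): print(fit(P,np.array((.627,.09)),.07,a,.06))
```

```text
t 14.32 tcp [561.2  90.4 147.6] yawY -92.61 F [ 0.1  0.3 -0.2] open 48.0 gf 0.0 q [-0.04  0.15  1.83  0.    1.17  1.58]
{'n': 11108, 'c': (627.4, 62.7), 'mean': array([629.4,  74.1]), 'size': (125.0, 85.1), 'yaw': -2.2, 'z': array([17.9, 45.4, 48.9])}
{'n': 7895, 'c': (627.3, 90.2), 'mean': array([630.3,  89.9]), 'size': (122.8, 30.3), 'yaw': -2.2, 'z': array([42.7, 46.4, 49.1])}
```

Request:
{"api": "arm_command", "payload": {
  "motion": [
    {"xyz": [-25,46,5],"spin": 0,"grip": 70},
    {"xyz": [-25,46,5],"spin": 0,"grip": 70},
    {"xyz": [-25,46,5],"spin": 0,"grip": 70},
    {"xyz": [-25,46,5],"spin": 0,"grip": 70},
    {"xyz": [-24,44,0],"spin": 0,"grip": 70},
    {"xyz": [0,0,0],"spin": 0,"grip": 70},
    {"xyz": [0,0,0],"spin": 0,"grip": 70}
  ]
}}

```text
time: 15.25
tcp_pos: [0.4436, 0.318, 0.1705]
eef_rot: [[0.999, -0.046, 0.001], [-0.046, -0.999, -0.0], [0.001, -0.0, -1.0]]
contact_force: [-0.5, 0.1, 0.3]
opening: 0.0698
gripper_force: 0.0
```

Run:
```python
import st
from h import *
shot('wrist','w7'); P=cloud('w7')
for a,b,r in ((.006,.02,.05),(.045,.09,.05)): print(fit(P,np.array((.443,.318)),r,a,b))
P=P[np.hypot(*(P[:,:2]-[.443,.318]).T)<.03]
for z in np.arange(.0,.08,.01): print(round(z,2),(abs(P[:,2]-z)<.005).sum(),fit(P,np.array((.443,.318)),.03,z-.005,z+.005))
```

```text
t 15.25 tcp [443.6 318.  170.5] yawY -92.63 F [-0.5  0.1  0.3] open 69.8 gf 0.0 q [ 0.41  0.07  1.88 -0.    1.2   2.03]
{'n': 1166, 'c': (444.3, 322.4), 'mean': array([454.6, 322.7]), 'size': (52.1, 32.0), 'yaw': 19.6, 'z': array([13.9, 16.8, 18.4])}
{'n': 1070, 'c': (445.1, 322.3), 'mean': array([447.1, 322. ]), 'size': (25.9, 25.3), 'yaw': -56.6, 'z': array([59.6, 70.8, 74.8])}
0.0 1103 {'n': 1103, 'c': (445.1, 317.3), 'mean': array([448.1, 308.2]), 'size': (59.7, 55.1), 'yaw': 70.4, 'z': array([-0.2,  1. ,  2.2])}
0.01 72 {'n': 72, 'c': (444.7, 322.5), 'mean': array([459.3, 317.1]), 'size': (51.3, 32.0), 'yaw': 19.4, 'z': array([ 7.8, 12.7, 14.9])}
0.02 1117 {'n': 1117, 'c': (444.2, 322.4), 'mean': array([453.7, 322.2]), 'size': (51.8, 31.9), 'yaw': 19.5, 'z': array([15.7, 17. , 20.8])}
0.03 18 {'n': 18, 'c': (452.0, 322.9), 'mean': array([451.6, 322.1]), 'size': (11.8, 2.9), 'yaw': -88.9, 'z': array([25. , 25.5, 26.5])}
0.04 0 None
0.05 24 {'n': 24, 'c': (454.6, 321.1), 'mean': array([455.4, 321.1]), 'size': (21.4, 5.5), 'yaw': 82.9, 'z': array([48.7, 52.4, 54.7])}
0.06 171 {'n': 171, 'c': (448.8, 321.5), 'mean': array([452.8, 320.9]), 'size': (26.7, 18.2), 'yaw': 82.3, 'z': array([57.3, 61.7, 64.7])}
0.07 843 {'n': 843, 'c': (444.6, 322.4), 'mean': array([445.9, 322.2]), 'size': (24.1, 24.1), 'yaw': -64.7, 'z': array([66.7, 71.6, 74.6])}
```

View pics/w7.png

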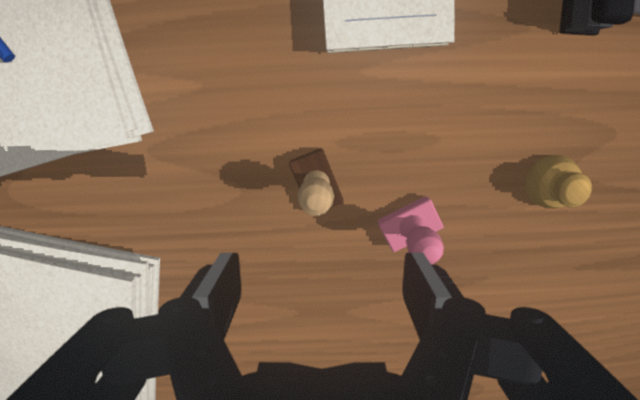

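The wrist view shows the brown stamp at (317,185), fit (444.6,322.4). The pink stamp at (412,230) lies outside the fingers' path. Going down to its round grip.

Request:
{"api": "arm_command", "payload": {
  "motion": [
    {"xyz": [1,4,-45],"spin": 0,"grip": 60},
    {"xyz": [0,0,-50],"spin": 0,"grip": 60},
    {"xyz": [0,0,-30],"spin": 0,"grip": 60},
    {"xyz": [0,0,-8],"spin": 0,"grip": 60},
    {"xyz": [0,0,0],"spin": 0,"grip": 60},
    {"xyz": [0,0,0],"spin": 0,"grip": 60}
  ]
}}

```text
time: 16.05
tcp_pos: [0.4452, 0.3222, 0.0391]
eef_rot: [[0.999, -0.047, 0.003], [-0.047, -0.999, 0.001], [0.003, -0.001, -1.0]]
contact_force: [0.4, 0.0, -0.3]
opening: 0.06
gripper_force: 0.0
```

Request:
{"api": "arm_command", "payload": {
  "motion": [
    {"xyz": [0,0,0],"spin": 0,"grip": 12},
    {"xyz": [0,0,0],"spin": 0,"grip": 12},
    {"xyz": [0,0,0],"spin": 0,"grip": 12},
    {"xyz": [0,0,0],"spin": 0,"grip": 12},
    {"xyz": [0,0,0],"spin": 0,"grip": 12},
    {"xyz": [0,0,0],"spin": 0,"grip": 12}
  ],
  "squeeze": 25
}}

```text
time: 16.8
tcp_pos: [0.4443, 0.3223, 0.0383]
eef_rot: [[0.999, -0.046, 0.001], [-0.046, -0.999, 0.001], [0.001, -0.001, -1.0]]
contact_force: [-1.2, 0.6, 5.7]
opening: 0.0259
gripper_force: 24.6
```

Request:
{"api": "arm_command", "payload": {
  "motion": [
    {"xyz": [0,0,15],"spin": 0,"grip": 12},
    {"xyz": [0,0,40],"spin": 0,"grip": 12},
    {"xyz": [0,0,45],"spin": 0,"grip": 12},
    {"xyz": [25,-43,0],"spin": 0,"grip": 12},
    {"xyz": [25,-43,0],"spin": 0,"grip": 12},
    {"xyz": [25,-43,0],"spin": 0,"grip": 12},
    {"xyz": [25,-43,0],"spin": 0,"grip": 12},
    {"xyz": [25,-43,0],"spin": 0,"grip": 12}
  ]
}}

```text
time: 17.8
tcp_pos: [0.5691, 0.1054, 0.1379]
eef_rot: [[0.999, -0.046, 0.0], [-0.046, -0.999, 0.0], [0.0, -0.0, -1.0]]
contact_force: [0.0, 1.0, -0.8]
opening: 0.0264
gripper_force: 24.8
```

Request:
{"api": "arm_command", "payload": {
  "motion": [
    {"xyz": [25,-43,0],"spin": 0,"grip": 12},
    {"xyz": [20,-35,0],"spin": 0,"grip": 12},
    {"xyz": [9,-15,0],"spin": 0,"grip": 12},
    {"xyz": [0,0,-20],"spin": 0,"grip": 12},
    {"xyz": [0,0,0],"spin": 0,"grip": 12},
    {"xyz": [0,0,0],"spin": 0,"grip": 12}
  ]
}}

```text
time: 18.55
tcp_pos: [0.6217, 0.0153, 0.1166]
eef_rot: [[0.999, -0.044, -0.002], [-0.044, -0.999, 0.0], [-0.002, -0.0, -1.0]]
contact_force: [-0.3, -0.0, -0.6]
opening: 0.0264
gripper_force: 24.8
```

Run:
```python
import st
from h import *
shot('wrist','w8'); P=cloud('w8')
print(fit(P,np.array((.624,.0144)),.055,.012,.03),fit(P,np.array((.624,.0144)),.05,.085,.106))
a=load('w8')['im']; shot('side','s8'); b=load('s8')['im']
save(np.vstack([cv2.resize(a,(480,300)),cv2.resize(b[120:280,210:466],(480,300),interpolation=cv2.INTER_CUBIC)]),'w8s8')
```

```text
t 18.55 tcp [621.7  15.3 116.6] yawY -92.55 F [-0.3 -0.  -0.6] open 26.4 gf 24.8 q [-0.16  0.31  1.71  0.    1.13  1.46]
{'n': 5585, 'c': (629.0, 14.2), 'mean': array([644.7,  10.9]), 'size': (82.9, 56.2), 'yaw': -2.7, 'z': array([17.8, 19.1, 20.3])} {'n': 3666, 'c': (626.0, 17.0), 'mean': array([634. ,  17.9]), 'size': (42.6, 32.2), 'yaw': 19.5, 'z': array([ 90.7,  95.3, 102.8])}
```

View pics/w8s8.png

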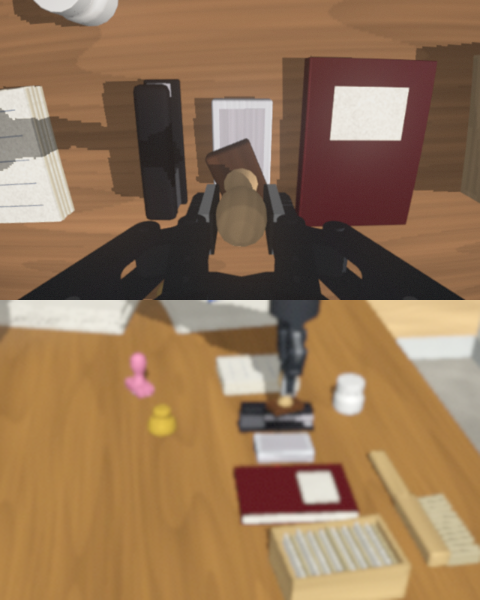

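The wrist view shows the stamp upright in the fingers with its foot at (238,165) over the tin at (242,130). Stapler, tin and register are in a row. Lowering it.

Request:
{"api": "arm_command", "payload": {
  "motion": [
    {"xyz": [1,-1,-25],"spin": 0,"grip": 12},
    {"xyz": [0,0,-20],"spin": 0,"grip": 12},
    {"xyz": [0,0,-8],"spin": 0,"grip": 12},
    {"xyz": [0,0,0],"spin": 0,"grip": 12},
    {"xyz": [0,0,0],"spin": 0,"grip": 12},
    {"xyz": [0,0,0],"spin": 0,"grip": 12}
  ]
}}

```text
time: 19.4
tcp_pos: [0.6242, 0.0128, 0.0652]
eef_rot: [[0.999, -0.046, 0.002], [-0.046, -0.999, -0.0], [0.002, 0.0, -1.0]]
contact_force: [-0.9, -0.3, -1.4]
opening: 0.0262
gripper_force: 24.8
```

Request:
{"api": "arm_command", "payload": {
  "motion": [
    {"xyz": [0,1.5,-4],"spin": 0,"grip": 12},
    {"xyz": [0,0,-3],"spin": 0,"grip": 12},
    {"xyz": [0,0,-1.5],"spin": 0,"grip": 12},
    {"xyz": [0,0,0],"spin": 0,"grip": 12},
    {"xyz": [0,0,0],"spin": 0,"grip": 12}
  ]
}}

```text
time: 20.02
tcp_pos: [0.6238, 0.0144, 0.0565]
eef_rot: [[0.999, -0.046, 0.0], [-0.046, -0.999, 0.0], [0.0, -0.0, -1.0]]
contact_force: [-2.4, 0.3, 6.0]
opening: 0.0259
gripper_force: 25.2
```

Request:
{"api": "arm_command", "payload": {
  "motion": [
    {"xyz": [0,0,0],"spin": 0,"grip": 55},
    {"xyz": [0,0,0],"spin": 0,"grip": 55},
    {"xyz": [0,0,0],"spin": 0,"grip": 55},
    {"xyz": [0,0,0],"spin": 0,"grip": 55},
    {"xyz": [0,0,30],"spin": 0,"grip": 55},
    {"xyz": [0,0,60],"spin": 0,"grip": 55},
    {"xyz": [-30,20,10],"spin": 0,"grip": 55},
    {"xyz": [-40,20,0],"spin": 0,"grip": 55}
  ]
}}

```text
time: 21.02
tcp_pos: [0.5544, 0.0545, 0.1579]
eef_rot: [[0.999, -0.047, 0.004], [-0.047, -0.999, -0.0], [0.004, 0.0, -1.0]]
contact_force: [0.1, 0.7, 0.1]
opening: 0.0552
gripper_force: 0.0
```

Request:
{"api": "arm_command", "payload": {
  "motion": [
    {"xyz": [-40,15,0],"spin": 0,"grip": 70},
    {"xyz": [-40,15,0],"spin": 0,"grip": 70},
    {"xyz": [-30,15,0],"spin": 0,"grip": 70},
    {"xyz": [-10,3,0],"spin": 0,"grip": 70},
    {"xyz": [0,0,0],"spin": 0,"grip": 70},
    {"xyz": [0,0,0],"spin": 0,"grip": 70}
  ]
}}

```text
time: 21.78
tcp_pos: [0.4347, 0.102, 0.1562]
eef_rot: [[0.999, -0.047, 0.001], [-0.047, -0.999, -0.0], [0.001, 0.0, -1.0]]
contact_force: [-0.1, -0.6, 0.5]
opening: 0.07
gripper_force: 0.0
```

Run:
```python
import st
from h import *
shot('wrist','w9'); P=cloud('w9')
for a,b in((.031,.045),(.008,.045)): print(fit(P,np.array((.433,.102)),.04,a,b))
for t in ('top9','side9'):
    shot(t[:-1],t); P=cloud(t); print(t,fit(P,np.array((.624,.0144)),.055,.012,.024),fit(P,np.array((.624,.0144)),.05,.026,.036),fit(P,np.array((.624,.0144)),.05,.075,.1),fit(P,np.array((.624,.26)),.1,.015,.035))
```

```text
t 21.77 tcp [434.7 102.  156.2] yawY -92.67 F [-0.1 -0.6  0.5] open 70.0 gf 0.0 q [-0.02 -0.17  2.13 -0.    1.18  1.59]
{'n': 1157, 'c': (434.0, 103.6), 'mean': array([435.1, 103.4]), 'size': (29.4, 29.0), 'yaw': 87.1, 'z': array([38.1, 41.6, 43.3])}
{'n': 2620, 'c': (433.9, 103.5), 'mean': array([438.9, 103.1]), 'size': (49.4, 48.8), 'yaw': -53.5, 'z': array([12.3, 22.3, 42.9])}
top9 {'n': 486, 'c': (625.3, 15.5), 'mean': array([623.2,  14.7]), 'size': (91.7, 56.2), 'yaw': -2.8, 'z': array([13.9, 17.1, 20.9])} {'n': 131, 'c': (622.7, 15.6), 'mean': array([614.4,  13.5]), 'size': (52.5, 31.9), 'yaw': 18.9, 'z': array([28.2, 32.3, 35.3])} {'n': 96, 'c': (622.8, 15.0), 'mean': array([621.1,  15.3]), 'size': (26.2, 24.4), 'yaw': -43.0, 'z': array([76.7, 87.1, 92.3])} {'n': 2057, 'c': (623.5, 259.5), 'mean': array([622.7, 259.2]), 'size': (141.6, 101.3), 'yaw': 2.6, 'z': array([19.4, 23.2, 26.9])}
side9 {'n': 228, 'c': (623.4, 12.6), 'mean': array([623.2,   3.4]), 'size': (91.1, 58.9), 'yaw': -1.8, 'z': array([13.4, 15.9, 21.3])} {'n': 104, 'c': (620.7, 13.7), 'mean': array([620.1,   8. ]), 'size': (51.0, 34.7), 'yaw': 21.0, 'z': array([26.9, 31.6, 34.4])} {'n': 52, 'c': (621.2, 9.3), 'mean': array([620.5,   8.4]), 'size': (26.3, 17.4), 'yaw': -6.9, 'z': array([76.5, 84. , 89.4])} {'n': 592, 'c': (621.5, 260.0), 'mean': array([621.1, 254. ]), 'size': (139.1, 109.9), 'yaw': 1.9, 'z': array([17.7, 21.6, 23.9])}
```

View pics/w9.png

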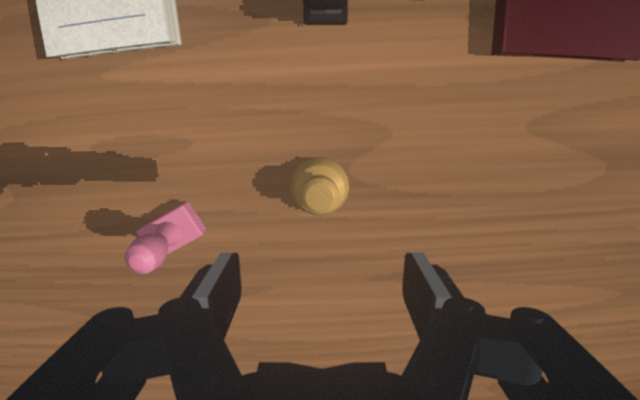

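The wrist view shows the paperweight at (321,186) between the open fingers, with the pink stamp at (165,235) clear. The stamp stands within about 2 mm of the tin's middle. Going down to the knob.

Request:
{"api": "arm_command", "payload": {
  "motion": [
    {"xyz": [-1,1.5,-50],"spin": 0,"grip": 65},
    {"xyz": [0,0,-50],"spin": 0,"grip": 65},
    {"xyz": [0,0,-24],"spin": 0,"grip": 65},
    {"xyz": [0,0,-9],"spin": 0,"grip": 65},
    {"xyz": [0,0,0],"spin": 0,"grip": 65},
    {"xyz": [0,0,0],"spin": 0,"grip": 65}
  ]
}}

```text
time: 22.68
tcp_pos: [0.4339, 0.1038, 0.0241]
eef_rot: [[0.999, -0.046, 0.003], [-0.046, -0.999, -0.0], [0.003, -0.0, -1.0]]
contact_force: [0.1, -0.1, 1.1]
opening: 0.0655
gripper_force: 0.0
```

Request:
{"api": "arm_command", "payload": {
  "motion": [
    {"xyz": [0,0,0],"spin": 0,"grip": 15},
    {"xyz": [0,0,0],"spin": 0,"grip": 15},
    {"xyz": [0,0,0],"spin": 0,"grip": 15},
    {"xyz": [0,0,0],"spin": 0,"grip": 15},
    {"xyz": [0,0,0],"spin": 0,"grip": 15},
    {"xyz": [0,0,0],"spin": 0,"grip": 15}
  ],
  "squeeze": 50
}}

```text
time: 23.42
tcp_pos: [0.4332, 0.1039, 0.0238]
eef_rot: [[0.999, -0.046, 0.001], [-0.046, -0.999, -0.0], [0.001, 0.0, -1.0]]
contact_force: [-2.2, -1.2, 5.9]
opening: 0.027
gripper_force: 48.8
```

Request:
{"api": "arm_command", "payload": {
  "motion": [
    {"xyz": [0,0,10],"spin": 0,"grip": 15},
    {"xyz": [0,0,30],"spin": 0,"grip": 15},
    {"xyz": [0,0,50],"spin": 0,"grip": 15},
    {"xyz": [35,29,0],"spin": 0,"grip": 15},
    {"xyz": [40,33,0],"spin": 0,"grip": 15},
    {"xyz": [40,33,0],"spin": 0,"grip": 15},
    {"xyz": [40,33,0],"spin": 0,"grip": 15},
    {"xyz": [30,25,0],"spin": 0,"grip": 15}
  ]
}}

```text
time: 24.42
tcp_pos: [0.6186, 0.2582, 0.1127]
eef_rot: [[0.999, -0.045, -0.0], [-0.045, -0.999, -0.0], [-0.0, 0.0, -1.0]]
contact_force: [0.2, -1.1, -1.9]
opening: 0.0269
gripper_force: 49.9
```

Request:
{"api": "arm_command", "payload": {
  "motion": [
    {"xyz": [5,3,-30],"spin": 0,"grip": 15},
    {"xyz": [0,0,0],"spin": 0,"grip": 15},
    {"xyz": [0,0,0],"spin": 0,"grip": 15},
    {"xyz": [0,0,0],"spin": 0,"grip": 15}
  ]
}}

```text
time: 24.92
tcp_pos: [0.623, 0.2597, 0.0844]
eef_rot: [[0.999, -0.046, 0.002], [-0.046, -0.999, 0.0], [0.002, -0.001, -1.0]]
contact_force: [-0.7, -0.6, -1.8]
opening: 0.0271
gripper_force: 49.9
```

Run:
```python
import st
from h import *
shot('wrist','w10'); P=cloud('w10')
print(fit(P,np.array((.623,.26)),.1,.018,.03))
for a,b in((.06,.08),(.065,.12)): print(fit(P,np.array((.624,.26)),.028,a,b))
```

```text
t 24.93 tcp [623.  259.7  84.4] yawY -92.66 F [-0.7 -0.6 -1.8] open 27.1 gf 49.9 q [0.23 0.46 1.58 0.   1.11 1.84]
{'n': 22081, 'c': (622.3, 260.8), 'mean': array([650.5, 261.1]), 'size': (140.1, 101.2), 'yaw': 1.6, 'z': array([23.8, 25. , 26.1])}
{'n': 1910, 'c': (634.8, 259.1), 'mean': array([641. , 258.7]), 'size': (49.7, 27.1), 'yaw': 87.4, 'z': array([66.6, 74.8, 79.6])}
{'n': 10304, 'c': (627.6, 259.6), 'mean': array([631.8, 259.1]), 'size': (44.7, 42.6), 'yaw': -51.3, 'z': array([ 72.5, 100.4, 114.9])}
```

View pics/w10.png

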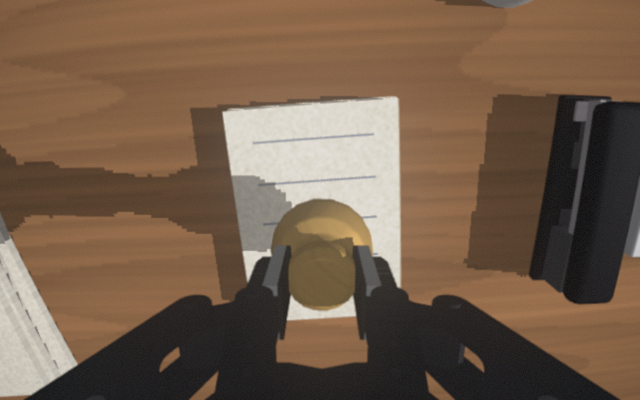

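The wrist view shows the paperweight upright at (322,255) over the slips, which span x 228–400. Lowering it.

Request:
{"api": "arm_command", "payload": {
  "motion": [
    {"xyz": [-0.5,0.5,-20],"spin": 0,"grip": 15},
    {"xyz": [0,0,-9],"spin": 0,"grip": 15},
    {"xyz": [0,0,-3],"spin": 0,"grip": 15},
    {"xyz": [0,0,0],"spin": 0,"grip": 15},
    {"xyz": [0,0,0],"spin": 0,"grip": 15}
  ]
}}

```text
time: 25.6
tcp_pos: [0.6225, 0.2605, 0.0513]
eef_rot: [[0.999, -0.046, 0.001], [-0.046, -0.999, 0.0], [0.001, -0.0, -1.0]]
contact_force: [-0.0, 0.3, -1.4]
opening: 0.0272
gripper_force: 49.9
```

Request:
{"api": "arm_command", "payload": {
  "motion": [
    {"xyz": [0,0,-2],"spin": 0,"grip": 15},
    {"xyz": [0,0,-1],"spin": 0,"grip": 15},
    {"xyz": [0,0,-0.5],"spin": 0,"grip": 15},
    {"xyz": [0,0,0],"spin": 0,"grip": 15}
  ]
}}

```text
time: 26.1
tcp_pos: [0.6222, 0.2604, 0.0479]
eef_rot: [[0.999, -0.046, 0.0], [-0.046, -0.999, -0.0], [0.0, 0.0, -1.0]]
contact_force: [-3.0, 0.4, 3.2]
opening: 0.0271
gripper_force: 50.4
```

Request:
{"api": "arm_command", "payload": {
  "motion": [
    {"xyz": [0,0,0],"spin": 0,"grip": 60},
    {"xyz": [0,0,0],"spin": 0,"grip": 60},
    {"xyz": [0,0,0],"spin": 0,"grip": 60},
    {"xyz": [0,0,0],"spin": 0,"grip": 60},
    {"xyz": [0,0,40],"spin": 0,"grip": 60},
    {"xyz": [0,0,60],"spin": 0,"grip": 60},
    {"xyz": [0,0,50],"spin": 0,"grip": 60},
    {"xyz": [-50,0,0],"spin": 0,"grip": 60}
  ]
}}

```text
time: 27.1
tcp_pos: [0.5768, 0.2608, 0.2043]
eef_rot: [[0.999, -0.048, 0.013], [-0.048, -0.999, 0.003], [0.013, -0.004, -1.0]]
contact_force: [0.2, -0.1, -0.4]
opening: 0.0599
gripper_force: 0.0
```

Request:
{"api": "arm_command", "payload": {
  "motion": [
    {"xyz": [-50,20,0],"spin": 0,"grip": 60},
    {"xyz": [-50,20,0],"spin": 0,"grip": 60},
    {"xyz": [-50,20,0],"spin": 0,"grip": 60},
    {"xyz": [-40,20,0],"spin": 0,"grip": 60},
    {"xyz": [0,0,0],"spin": 0,"grip": 60},
    {"xyz": [0,0,0],"spin": 0,"grip": 60}
  ]
}}

```text
time: 27.85
tcp_pos: [0.3827, 0.3404, 0.1976]
eef_rot: [[0.999, -0.046, 0.001], [-0.046, -0.999, 0.0], [0.001, -0.0, -1.0]]
contact_force: [0.2, 0.6, 0.7]
opening: 0.0599
gripper_force: 0.0
```

Run:
```python
import st
from h import *
shot('top','tz'); shot('side','sz')
for t in('tz','sz'):
    P=cloud(t)
    for n,xy,r,a,b in [('slips',(.623,.26),.1,.015,.03),('pw',(.623,.26),.04,.034,.08),('tin',(.624,.0144),.055,.012,.024),('foot',(.624,.0144),.05,.027,.036),('stampTop',(.624,.0144),.05,.075,.1),('stapler',(.627,.09),.068,.036,.06)]: print(t,n,fit(P,np.array(xy),r,a,b))
a=load('tz')['im'];b=load('sz')['im']
save(np.vstack([cv2.resize(a[80:220,160:440],(600,300),interpolation=cv2.INTER_CUBIC),cv2.resize(b[100:290,200:480],(600,300)[:2])]),'final')
```

```text
t 27.85 tcp [382.7 340.4 197.6] yawY -92.63 F [0.2 0.6 0.7] open 59.9 gf 0.0 q [ 0.51 -0.05  1.94 -0.    1.25  2.12]
tz slips {'n': 1764, 'c': (623.2, 260.2), 'mean': array([621.6, 258.5]), 'size': (141.6, 100.4), 'yaw': 2.3, 'z': array([19.3, 23.3, 26.9])}
tz pw {'n': 280, 'c': (620.6, 258.1), 'mean': array([619.9, 256.5]), 'size': (46.5, 43.0), 'yaw': -44.7, 'z': array([36.3, 45.3, 66.1])}
tz tin {'n': 480, 'c': (623.9, 15.6), 'mean': array([623.3,  14.6]), 'size': (93.2, 56.0), 'yaw': -2.2, 'z': array([13.4, 17. , 20.9])}
tz foot {'n': 127, 'c': (623.1, 15.7), 'mean': array([615. ,  13.9]), 'size': (53.2, 31.7), 'yaw': 20.3, 'z': array([28.7, 32.4, 35.2])}
tz stampTop {'n': 99, 'c': (622.0, 15.2), 'mean': array([620.7,  15.1]), 'size': (26.7, 23.9), 'yaw': 88.5, 'z': array([77.5, 86.9, 93.7])}
tz stapler {'n': 541, 'c': (625.9, 90.8), 'mean': array([624.4,  89.9]), 'size': (104.9, 94.7), 'yaw': 38.6, 'z': array([39.6, 44.5, 49.2])}
sz slips {'n': 498, 'c': (621.7, 259.2), 'mean': array([620.2, 248.4]), 'size': (140.2, 106.5), 'yaw': 2.3, 'z': array([17.3, 21.6, 24.7])}
sz pw {'n': 113, 'c': (620.6, 251.4), 'mean': array([619.9, 249.9]), 'size': (42.4, 39.6), 'yaw': -10.3, 'z': array([35.6, 44.5, 63.2])}
sz tin {'n': 232, 'c': (623.1, 11.6), 'mean': array([622.7,   2.9]), 'size': (93.0, 56.6), 'yaw': -2.7, 'z': array([13.1, 16.2, 20.6])}
sz foot {'n': 95, 'c': (620.5, 12.6), 'mean': array([619.6,   8.6]), 'size': (50.3, 32.6), 'yaw': 20.5, 'z': array([27.9, 31.5, 34.2])}
sz stampTop {'n': 52, 'c': (622.1, 9.0), 'mean': array([621.1,   8. ]), 'size': (25.2, 15.9), 'yaw': 0.3, 'z': array([76.8, 84.2, 89.8])}
sz stapler {'n': 207, 'c': (625.4, 88.2), 'mean': array([619.1,  85.7]), 'size': (122.0, 31.8), 'yaw': -1.7, 'z': array([37.4, 42.6, 46.2])}
```

View pics/final.png

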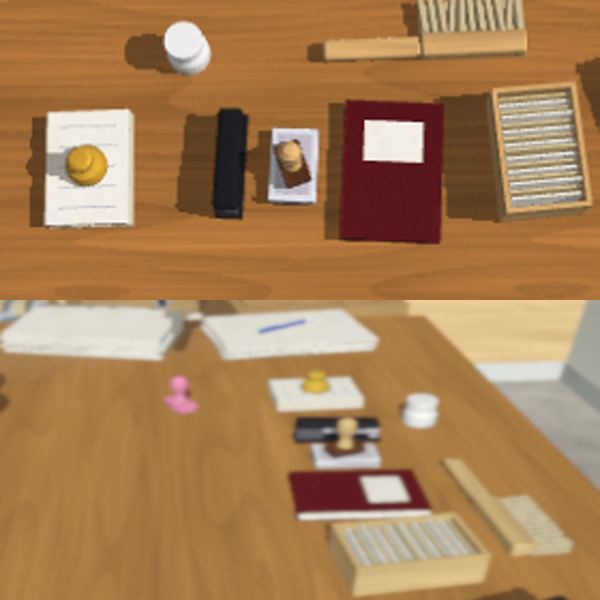

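The final views show the paperweight mid-slips at (87,165). The stapler (230,162), tin with upright stamp (293,165) and register are in a row. The tub and brush look untouched, so I'm handing in.

```bash
python3 -c "
from workcell import arm
print(arm.finish_job())"
```

```text
the job is handed in; nothing more can be done
None
```

The job is handed in: by the last camera fits the tin, stapler, stamp and paperweight are all within about 3 mm of where they were asked for, the tub and brush look untouched, and it took about 28 s; no verdict was returned.

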